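Check the hand brake of a ware trolley

TASK

Check the hand brake of the ware trolley parked at the bench: with the outside of the fingers, from the load side, press the brake lever in towards the push bar until it comes up firm short of the bar, and keep it pressed there firmly for a good two seconds. Then ease it back out under control, without letting it snap back, and leave it fully out. Do not grip the lever, do not lean on the push bar or its rubber grip, and leave everything on the trolley's top board as it stands.

Things in the scene. Friction and masses are not known exactly. Their poses are not given: they have to be found in the camera images.
- trolley: Grey tubular ware trolley, standing still, push bar towards the robot. Origin below the push bar's middle at bench-top height; x to the load, y along the bar, z up. Bar: level tube 28 mm thick at z = 200 mm, straight to y = +-225 mm, its ends bending down towards the load to uprights at x = 64, y = +-250 mm. Plywood top board at z = 20 mm, x = 60 to 800, y = +-245 mm.
- brake_perch: Aluminium clamp that carries the brake lever, fixed on the push bar at a place that varies. Origin on the bar's axis, mid-clamp (clamp 26 mm along y); axes as the trolley's: x to the load side, y along the bar (the lever and grip run out to +y), z up. The lever's upright pivot is at x = 36, y = 0 mm.
- bar_grip: Black rubber grip, 35 to 37 mm thick, on the push bar beside the clamp, behind the lever. Origin and axes as the clamp's; it covers the bar from y = 16 to 171 mm.
- brake_lever (a joint): Angle of the brake lever about its upright pivot, rad: 0 = fully out (sprung), growing as pressed to the bar. Take-up is 2 to 4 N at 100 mm from the pivot; then it comes up hard where the brake bites, at 0.14 to 0.25 rad as the cable is set, 4 mm or more short of the grip. A firm press there is 12 to 25 N; over 40 N overloads it. Let go, it snaps out at 6 to 8 rad/s; eased, stay below 2 rad/s.
- lever_face (a point): Where fingers press: on the outer (load-side) face of the lever's aluminium blade, mid-height, 100 mm from the pivot; turns with the lever. x points out of the face away from the bar, y along the blade to its end, z up. The blade is level with the bar, 16 mm high, 7 mm thick, straight from 54 mm before to 34 mm past this point, then a 19 mm ball. When out, this face is 69.5 mm from the bar's axis.
- biscuit_vase: Unglazed vase, 80 mm wide, 150 mm high, loose on the trolley's top board. Origin at the centre of its foot.
- lidded_jar: Unglazed lidded jar, 84 mm wide, 110 mm high, loose on the top board. Origin at the centre of its foot.
- bowl: Unglazed bowl, 100 mm wide, 55 mm high, loose on the top board. Origin at the centre of its foot.
- wood_rib: Flat wooden throwing rib, 30 x 110 x 8 mm, lying loose on the top board near its push-bar end. Origin at the centre of its underside.
Things that resemble listed ones, but are neither listed nor needed, are in the scene too. Leave any green look-alike of the lidded_jar alone.

How it is judged:
By the outcome, as a careful person would: the job done as asked, in the order asked, and still so for the second after the job is handed in, with the robot touching nothing.
It also fails if it takes over 43 s, if anything falls off the work surface, if the arm or the gripper's body presses on something with over 40 N, if the wrist force passes 120 N, or if a joint passes its speed limit or range.

ROBOT

A 6-joint arm with a two-finger parallel gripper is mounted at the origin on the work surface. World frame = base frame: x ahead of the robot, y to its left, z up, the work surface at z = 0. Lengths are in m, angles in rad, forces in N, time in s.
With the tool pointing down it reaches from about 0.325 to 0.9 m from the base axis. Payload 6.1 kg.
Tool frame: the origin (TCP) lies on the front face of the gripper's body, between the roots of the fingers; the fingertips stand 73 mm ahead of it and the grasp point (between the pads) lies 54 mm ahead of it; z points along the fingers, y is the line along which they close (so a half turn about z gives the same grasp; the last joint's range is limited). The gripper opens to 85 mm and grips with 20 to 120 N. Pads are 22 mm wide; open, the fingers measure 114 mm over their backs; the gripper's body (76 mm by 85 mm) begins 54 mm behind the grasp point. The pads swing forward as they close: fully open they stand 13 mm farther back than shut.
Start: joints at [-1.455, 0.22, 1.526, -0, 1.395, -0.126], TCP at [0.15, -0.607, 0.304] pointing down, gripper open.
Joint ranges: [-2.98, 2.98], [-0.91, 2.08], [0.09, 2.57], [-1.24, 4.39], [0.2, 2.65], [-2.68, 2.68]. Speed limits (rad/s): [2.57, 2.57, 3.01, 3.14, 3.14, 3.14].

INTERFACE

Orientations are given as a unit quaternion [w, x, y, z].
In Python, from rig import bot, vision gives the robot as it stands.
- The arm moves only by the tool move_arm, never from a script. Its argument "series" is a list of rows, each a list of 5 numbers: the shift along the tool's x, y, z in cm, then the turn about the tool's z in rad, then the gripper's target within -1 to 1 (shut at 1, half-way at 0, fully open at -1). In form: [[x, y, z, turn, claw], ...]. A call has 1 to 12 rows; each row shifts and turns the commanded pose from where the row before left it, along the tool's axes as they then stand; what a row does not reach is not made up. A row lasts 1/12 s, in which the tool goes at most 41.7 mm and 7.16 degrees, less where a joint would pass 70% of its speed; a pose out of reach is approached as far as the arm can. A call is refused whole if a number of a shift passes 4.17 or a number of a turn 0.125, either way. A call with a gripper value outside its range is refused whole. The fingers move at their own pace and stop on an object; "grip_force" is the grip in N (left out, the last holds). Time passes only in rows, so rows that do not move let the fingers close. It gives the time, the measured TCP pose, the force, the opening and the grip force at its end, in the units of the state.
- bot.read_state(): the state, without advancing time (a new reading comes with each control period).
- vision.get_image(name): name is "side" or "top" or "wrist"; returns the picture (420x560x3 uint8, red, green, blue); there is no depth.
- vision.camera_info(name): a dict with "intrinsics" (3x3 intrinsics, pixels), "world_from_camera" (4x4, takes a point from camera to world coordinates). Camera axes: x right, y up, looking along -z (the intrinsics and any distortion apply to the point x, -y, -z); pixel columns grow to the right and rows downward; lengths in m; the calibration is good to about 2 mm. A picture is of the moment at which its call begins: read the wrist's pose just before it. camera_info takes no time and is no camera call; for the wrist camera it gives the pose at the moment of the call.
- bot.close_job(): hands the job in; it is judged then, once.
The state is a dict: "t": time; "joint_positions": joint angles; "joint_vel": joint speeds; "joint_torque": joint torques, N m; "tool_pos": TCP position; "tool_rot": TCP orientation; "wrist_force": force on the tool from outside, world axes, zero at the start; "ft_torque": the same for the moment, N m; "opening": finger opening in m; "grasp_force": force on a finger pad.
Only numpy, scipy, OpenCV 4.12 (cv2) and the standard library are available. Lean on these libraries where they do the work, as an engineer would, in place of code of your own. Each camera call takes 0.05 s, during which the arm holds its last target. There are 200 camera calls.

## Working session

There is one attempt and no reset: what is moved stays moved. The work goes in short steps, Python scripts to look and compute and a tool call to move; the robot and the scene stay as the last step left them, time stands still between calls to the robot, and variables do not carry over. Pictures are saved under pics/ and viewed, at most 10 in all, crops included, and the job is handed in when it is done.

Besides the shell and the picture viewer there is one more tool, called after "Call:" as a command line: name --pt "numbers of a row" for each row, then --argument value for the rest. move_arm: Moves the arm, as the interface text tells. Its arguments: {"type":"object","properties":{"series":{"type":"array","items":{"type":"array","items":{"type":"number"}}},"grip_force":{"type":"number"}},"required":["series"]}

```bash
mkdir -p pics; python3 - <<'E'
from rig import bot, vision
import cv2,numpy as np
np.set_printoptions(precision=4,suppress=True)
for n in("top","side"):
    cv2.imwrite(f"pics/{n}0.png",vision.get_image(n)[:,:,::-1]); i=vision.camera_info(n); print(n,i)
s=bot.read_state(); print(s)
E
```

```text
top {'intrinsics': array([[385.2271,   0.    , 277.0888],
       [  0.    , 385.2271, 207.9795],
       [  0.    ,   0.    ,   1.    ]]), 'world_from_camera': array([[ 0.0152,  0.9943, -0.1058,  0.4468],
       [-0.9999,  0.0147, -0.005 ,  0.0019],
       [-0.0034,  0.1059,  0.9944,  1.0533],
       [ 0.    ,  0.    ,  0.    ,  1.    ]])}
side {'intrinsics': array([[493.0936,   0.    , 278.2709],
       [  0.    , 493.0936, 214.5381],
       [  0.    ,   0.    ,   1.    ]]), 'world_from_camera': array([[ 0.9873,  0.0823, -0.136 ,  0.4004],
       [-0.1581,  0.5978, -0.7859, -0.8804],
       [ 0.0166,  0.7974,  0.6032,  0.7912],
       [ 0.    ,  0.    ,  0.    ,  1.    ]])}
{'t': 0.1, 'joint_positions': array([-1.4551,  0.2211,  1.5275, -0.    ,  1.3948, -0.1261]), 'joint_vel': array([ 0.0003, -0.0023, -0.002 ,  0.0002,  0.0006,  0.0004]), 'joint_torque': array([  0.0002, -49.8245, -39.0547,  -0.0003,   0.0057,  -0.    ]), 'tool_pos': array([ 0.1496, -0.6064,  0.3029]), 'tool_rot': array([-0.0009,  0.9927,  0.1206,  0.    ]), 'wrist_force': array([ 0.1698, -0.6426, -0.4538]), 'ft_torque': array([ 0.0628,  0.0006, -0.0104]), 'grasp_force': 0.0, 'opening': 0.08515660883012748}
```

View pics/top0.png

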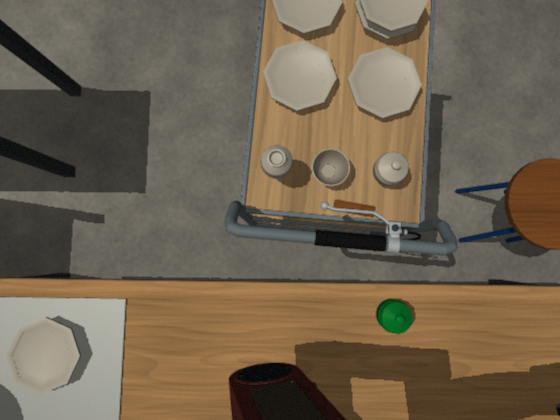

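View pics/side0.png

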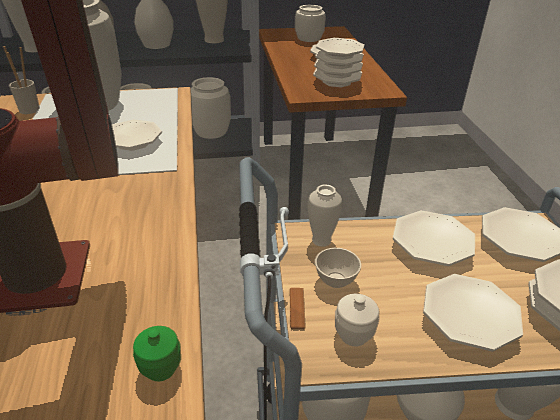

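The top view shows the bar from about (238,228) to (450,245), the clamp near (395,235), the grip at 315–387, and the lever ball near (325,206). The rib, bowl and jar stand just beyond the lever. I'll zoom in on this area.

```bash
cat > h.py <<'E'
import numpy as np
from rig import bot, vision
np.set_printoptions(precision=4,suppress=True)
def bp(n,u,v,z):
    i=vision.camera_info(n);K=i["intrinsics"];T=i["world_from_camera"]
    d=np.linalg.inv(K)@[u,v,1];d=T[:3,:3]@[d[0],-d[1],-d[2]]
    o=T[:3,3];return o+d*(z-o[2])/d[2]
def pr(n,p,T=None):
    i=vision.camera_info(n);T=i["world_from_camera"] if T is None else T
    c=T[:3,:3].T@(np.asarray(p)-T[:3,3]);q=i["intrinsics"]@[c[0],-c[1],-c[2]];return q[:2]/q[2]
E
python3 - <<'E'
import cv2
im=cv2.imread("pics/top0.png")[140:280,220:460]
im=cv2.resize(im,(792,462),interpolation=cv2.INTER_CUBIC);cv2.imwrite("pics/c1.png",im)
E
```

```text
(no output)
```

View pics/c1.png

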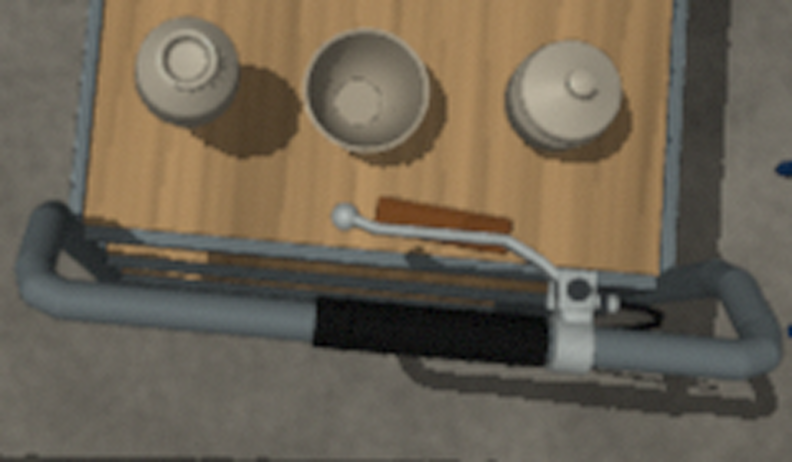

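```bash
python3 - <<'E'
from h import *
P=lambda u,v,z=.2: bp("top",220+u/3.3,140+v/3.3,z)
gl,gr=P(315,321),P(549,341)
ball=P(345,216);piv=P(579,290,.21);l,r=P(100,302),P(720,356)
print("grip",gl,gr,"ball",ball,"piv",piv,"bar",l,r)
ex=r-l;yaw=np.arctan2(*(-(r-l))[[0,1]]);print("bar len",np.linalg.norm(ex))
ey=(l-r)/np.linalg.norm(l-r);ex=np.array([ey[1],-ey[0],0]);print("ey",ey,"ex",ex)
for n,p in dict(gl=gl,gr=gr,ball=ball,piv=piv).items(): print(n,(p-gr)@ey,(p-gr)@ex)
org=(gl+gr)/2-ey*.0935
face=org+ex*.0695+ey*.1; print("org",org,"face",face)
for n,q,z in(("vase",(188,60),.17),("bowl",(367,88),.075),("jar",(582,82),.13),("ribL",(378,210),.03),("ribR",(511,228),.03)):
    p=P(*q,z)-org;print(n,p@ex,p@ey)
for nm,q in(("org",org),("face",face),("ball",ball)):print(nm,pr("side",q))
s=bot.read_state();print(s["tool_pos"]);T=vision.camera_info("wrist");print(T)
E
```

```text
grip [ 0.4738 -0.0795  0.2   ] [ 0.4628 -0.2358  0.2   ] ball [ 0.5448 -0.0995  0.2   ] piv [ 0.4966 -0.2534  0.21  ] bar [0.4843 0.0647 0.2   ] [ 0.4545 -0.3496  0.2   ]
bar len 0.4153067159936859
ey [0.0717 0.9974 0.    ] ex [ 0.9974 -0.0717  0.    ]
gl 0.1566573411913003 -0.0002533007974806353
gr 0.0 0.0
ball 0.14187793670728682 0.07202637465485351
piv -0.015109554854114493 0.03496092411569736
org [ 0.4616 -0.2509  0.2   ] face [ 0.5381 -0.1562  0.2   ]
vase 0.17717687507799848 0.2727247736950038
bowl 0.18955054225488874 0.13356082264604735
jar 0.195195590894294 -0.01760361071560221
ribL 0.10026193183866576 0.1120444620162507
ribR 0.09492682552057609 0.003919128966447719
org [250.1572 266.2541]
face [284.2839 228.7473]
ball [282.8528 210.9332]
[ 0.1496 -0.6064  0.3029]
{'intrinsics': array([[303.4445,   0.    , 279.0563],
       [  0.    , 303.4445, 211.4367],
       [  0.    ,   0.    ,   1.    ]]), 'world_from_camera': array([[ 0.239 ,  0.9364,  0.257 ,  0.2145],
       [-0.971 ,  0.231 ,  0.0614, -0.59  ],
       [-0.0019, -0.2642,  0.9645,  0.3726],
       [ 0.    ,  0.    ,  0.    ,  1.    ]])}
```

Call:
move_arm --pt "0 0 -0.3 -0.105 1" --pt "0 0 -0.3 -0.105 1" --pt "0 0 -0.3 -0.105 1" --pt "0 0 -0.3 -0.105 1" --pt "0 0 -0.3 -0.105 1" --pt "0 0 -0.3 -0.105 1" --pt "0 0 -0.3 -0.105 1" --pt "0 0 -0.3 -0.105 1" --pt "0 0 -0.3 -0.105 1" --pt "0 0 -0.3 -0.105 1" --pt "0 0 -0.3 -0.105 1" --pt "0 0 0 -0.102 1" --grip_force 60

```text
t: 1.1
tool_pos: [0.1497, -0.6068, 0.3371]
tool_rot: [-0.0, 0.73, 0.683, 0.0]
wrist_force: [-0.8, 0.0, 0.8]
opening: -0.0003
grasp_force: 0.0
```

Call:
move_arm --pt "1.5 1.2 0 0 1" --pt "2.4 2.0 0 0 1" --pt "2.4 2.0 0 0 1" --pt "2.4 2.0 0 0 1" --pt "2.4 2.0 0 0 1" --pt "2.4 2.0 0 0 1" --pt "2.4 2.0 0 0 1" --pt "2.4 2.0 0 0 1" --pt "2.4 2.0 0 0 1" --pt "2.4 2.0 0 0 1" --pt "2.4 2.0 0 0 1" --pt "2.4 2.0 0 0 1"

```text
t: 2.1
tool_pos: [0.4018, -0.3438, 0.3365]
tool_rot: [-0.0, 0.732, 0.681, 0.0]
wrist_force: [0.2, -1.2, -0.1]
opening: 0.0002
grasp_force: 0.0
```

Call:
move_arm --pt "2.4 2.0 0 0 1" --pt "2.4 2.0 0 0 1" --pt "2.4 2.0 0 0 1" --pt "2.4 2.0 0 0 1" --pt "2.4 2.0 0 0 1" --pt "2.4 2.0 0 0 1" --pt "2.4 2.0 0 0 1" --pt "1.8 1.5 0 0 1" --pt "1.2 1.2 0 0 1" --pt "0.6 0.6 0 0 1" --pt "0 0 0 0 1"

```text
t: 3.02
tool_pos: [0.589, -0.1529, 0.3362]
tool_rot: [-0.001, 0.731, 0.682, -0.0]
wrist_force: [-0.3, 0.1, -0.2]
opening: -0.0001
grasp_force: 0.0
```

```bash
python3 - <<'E'
from h import *
import cv2
s=bot.read_state();print(s["t"],s["tool_pos"],s["tool_rot"],s["joint_positions"],s["wrist_force"])
T=vision.camera_info("wrist");cv2.imwrite("pics/w1.png",vision.get_image("wrist")[:,:,::-1]);print(T["world_from_camera"])
t=s["tool_pos"];org=np.array([.4616,-.2509,.2]);ey=np.array([.0717,.9974,0]);ex=np.array([.9974,-.0717,0])
print((t-org)@ex,(t-org)@ey)
for y in(.046,.1,.134): print(y,pr("wrist",org+ex*.0695+ey*y+[0,0,.008]),pr("wrist",org+ex*.0625+ey*y+[0,0,.008]))
print("ball",pr("wrist",org+ex*.066+ey*.1435),"grip ends",pr("wrist",org+ey*.016),pr("wrist",org+ey*.171))
print("tip",pr("wrist",t-[0,0,.073]))
E
```

```text
3.0167 [ 0.589  -0.1529  0.3362] [-0.0005  0.7314  0.6819 -0.0001] [-0.3837  0.1628  1.532   0.0003  1.4477 -0.3138] [-0.2803  0.0721 -0.1701]
[[ 0.9975  0.0676  0.0194  0.5937]
 [-0.0703  0.9622  0.263  -0.0858]
 [-0.0009 -0.2638  0.9646  0.406 ]
 [ 0.      0.      0.      1.    ]]
0.12007948607613449 0.106840344767876
0.046 [211.8841 306.3977] [202.431  306.3863]
0.1 [207.3711 237.7178] [197.2769 237.7081]
0.134 [204.2015 189.4809] [193.6569 189.4725]
ball [200.9703 173.4667] grip ends [128.5257 333.9698] [ 97.7327 131.6454]
tip [280.6673 262.7359]
```

View pics/w1.png

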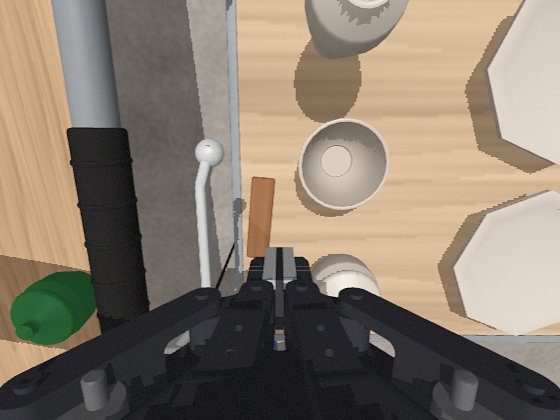

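The wrist view shows the blade's outer face at column ~208, as predicted. The ball is at (209,153) and the closed fingers are at (280,260), clear of everything. I'll lower and move closer.

Call:
move_arm --pt "0 0 1.3 0 1" --pt "0 0 1.3 0 1" --pt "0 0 1.3 0 1" --pt "0 0 1.3 0 1" --pt "0 0 1.3 0 1" --pt "0 0 1.3 0 1" --pt "0 -0.8 0 0 1" --pt "0 -0.8 0 0 1" --pt "0 -0.6 0 0 1" --pt "0 0 0 0 1"

```text
t: 3.9
tool_pos: [0.5656, -0.1526, 0.2599]
tool_rot: [0.0, 0.732, 0.681, 0.0]
wrist_force: [0.1, 0.0, -0.6]
opening: -0.0001
grasp_force: 0.0
```

```bash
python3 - <<'E'
from h import *
import cv2
s=bot.read_state();t=s["tool_pos"];org=np.array([.4616,-.2509,.2]);ey=np.array([.0717,.9974,0]);ex=np.array([.9974,-.0717,0])
print(s["t"],t,(t-org)@ex,(t-org)@ey,s["wrist_force"])
a=vision.get_image("side")[150:300,200:380,::-1];b=vision.get_image("wrist")[100:400,100:400,::-1]
cv2.imwrite("pics/s2.png",np.hstack([cv2.resize(a,(480,400),interpolation=2),cv2.resize(b,(320,400))]))
E
```

```text
3.9 [ 0.5656 -0.1526  0.2599] 0.09669478780198532 0.10546669064926634 [ 0.1185  0.0361 -0.6199]
```

View pics/s2.png

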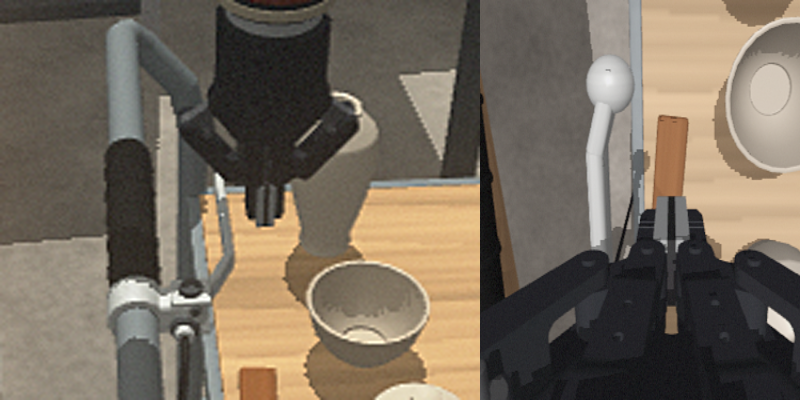

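The fingers are level with the blade, with a gap of about 15 mm. Their straight section covers the blade height, and nothing is touching.

Call:
move_arm --pt "0 -0.2 0 0 1" --pt "0 -0.2 0 0 1" --pt "0 -0.2 0 0 1" --pt "0 -0.2 0 0 1" --pt "0 -0.2 0 0 1" --pt "0 -0.2 0 0 1" --pt "0 -0.2 0 0 1" --pt "0 -0.2 0 0 1" --pt "0 0 0 0 1"

```text
t: 4.75
tool_pos: [0.5506, -0.1511, 0.259]
tool_rot: [0.0, 0.732, 0.681, 0.001]
wrist_force: [2.4, 1.2, -0.2]
opening: 0.0
grasp_force: 1.3
```

Call:
move_arm --pt "0 -0.15 0 0 1" --pt "0 -0.15 0 0 1" --pt "0 -0.15 0 0 1" --pt "0 -0.15 0 0 1" --pt "0 0 0 0 1"

```text
t: 5.17
tool_pos: [0.5445, -0.1508, 0.2592]
tool_rot: [0.0, 0.732, 0.681, 0.0]
wrist_force: [4.1, 2.3, 0.0]
opening: -0.0003
grasp_force: 1.8
```

Call:
move_arm --pt "0 -0.1 0 0 1" --pt "0 -0.1 0 0 1" --pt "0 -0.1 0 0 1" --pt "0 -0.1 0 0 1" --pt "0 0 0 0 1"

```text
t: 5.58
tool_pos: [0.5407, -0.1505, 0.2592]
tool_rot: [0.0, 0.732, 0.681, 0.0]
wrist_force: [5.1, 2.8, 0.3]
opening: -0.0002
grasp_force: 2.1
```

Call:
move_arm --pt "0 -0.1 0 0 1" --pt "0 -0.1 0 0 1" --pt "0 0 0 0 1"

```text
t: 5.83
tool_pos: [0.5387, -0.1502, 0.2592]
tool_rot: [0.0, 0.732, 0.681, 0.001]
wrist_force: [3.6, 3.6, 0.9]
opening: 0.0001
grasp_force: 2.3
```

Call:
move_arm --pt "0 -0.1 0 0 1" --pt "0 -0.1 0 0 1" --pt "0 0 0 0 1"

```text
t: 6.08
tool_pos: [0.5368, -0.15, 0.2592]
tool_rot: [0.0, 0.732, 0.681, 0.001]
wrist_force: [4.0, 3.8, 1.5]
opening: -0.0001
grasp_force: 2.4
```

Call:
move_arm --pt "0 -0.1 0 0 1" --pt "0 -0.1 0 0 1" --pt "0 0 0 0 1"

```text
t: 6.33
tool_pos: [0.5348, -0.1498, 0.2592]
tool_rot: [0.0, 0.732, 0.681, 0.001]
wrist_force: [4.6, 4.4, -0.2]
opening: 0.0001
grasp_force: 2.5
```

Call:
move_arm --pt "0 -0.1 0 0 1" --pt "0 -0.1 0 0 1" --pt "0 0 0 0 1"

```text
t: 6.58
tool_pos: [0.5339, -0.1496, 0.2594]
tool_rot: [0.001, 0.732, 0.681, 0.002]
wrist_force: [9.9, 5.0, -2.1]
opening: -0.0002
grasp_force: 5.3
```

Call:
move_arm --pt "0 -0.1 0 0 1" --pt "0 0 0 0 1"

```text
t: 6.75
tool_pos: [0.5336, -0.1496, 0.2595]
tool_rot: [0.002, 0.732, 0.681, 0.003]
wrist_force: [14.2, 4.8, -4.1]
opening: 0.0
grasp_force: 7.0
```

Call:
move_arm --pt "0 -0.1 0 0 1" --pt "0 0 0 0 1"

```text
t: 6.92
tool_pos: [0.5334, -0.1496, 0.2596]
tool_rot: [0.003, 0.732, 0.681, 0.003]
wrist_force: [17.0, 4.4, -6.7]
opening: -0.0003
grasp_force: 8.7
```

Call:
move_arm --pt "0 -0.05 0 0 1" --pt "0 0 0 0 1" --pt "0 0 0 0 1" --pt "0 0 0 0 1" --pt "0 0 0 0 1" --pt "0 0 0 0 1" --pt "0 0 0 0 1" --pt "0 0 0 0 1" --pt "0 0 0 0 1" --pt "0 0 0 0 1" --pt "0 0 0 0 1" --pt "0 0 0 0 1"

```text
t: 7.92
tool_pos: [0.5332, -0.1495, 0.2596]
tool_rot: [0.003, 0.732, 0.681, 0.003]
wrist_force: [18.8, 4.7, -7.0]
opening: 0.0
grasp_force: 9.5
```

```bash
python3 - <<'E'
from h import *
import cv2
a=vision.get_image("side")[150:300,200:380,::-1];b=vision.get_image("wrist")[100:400,100:400,::-1]
cv2.imwrite("pics/s3.png",np.hstack([cv2.resize(a,(480,400),interpolation=2),cv2.resize(b,(320,400))]))
E
```

```text
(no output)
```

View pics/s3.png

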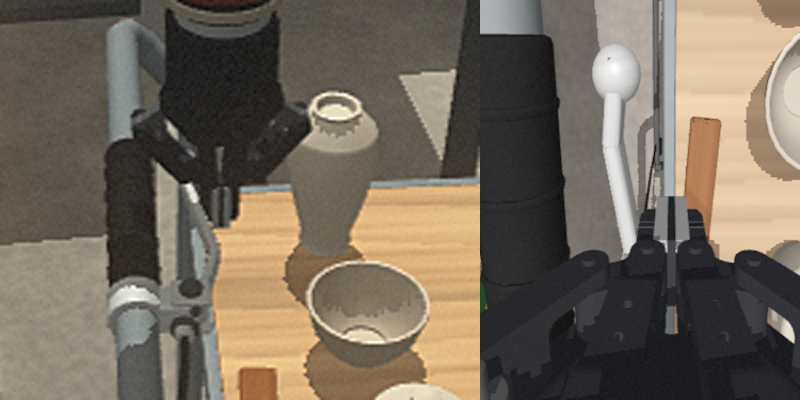

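The lever is pressed to the bite at about 19 N and is clear of the grip. I'll keep holding.

Call:
move_arm --pt "0 0 0 0 1" --pt "0 0 0 0 1" --pt "0 0 0 0 1" --pt "0 0 0 0 1" --pt "0 0 0 0 1" --pt "0 0 0 0 1" --pt "0 0 0 0 1" --pt "0 0 0 0 1" --pt "0 0 0 0 1" --pt "0 0 0 0 1" --pt "0 0 0 0 1" --pt "0 0 0 0 1"

```text
t: 9.02
tool_pos: [0.5332, -0.1495, 0.2596]
tool_rot: [0.003, 0.732, 0.681, 0.003]
wrist_force: [18.9, 4.0, -7.0]
opening: 0.0001
grasp_force: 9.5
```

Call:
move_arm --pt "0 0 0 0 1" --pt "0 0 0 0 1" --pt "0 0 0 0 1" --pt "0 0 0 0 1" --pt "0 0 0 0 1" --pt "0 0 0 0 1" --pt "0 0 0 0 1" --pt "0 0 0 0 1" --pt "0 0 0 0 1" --pt "0 0 0 0 1" --pt "0 0 0 0 1" --pt "0 0 0 0 1"

```text
t: 10.02
tool_pos: [0.5332, -0.1495, 0.2596]
tool_rot: [0.003, 0.732, 0.681, 0.003]
wrist_force: [18.9, 4.1, -7.3]
opening: 0.0001
grasp_force: 9.5
```

Call:
move_arm --pt "0 0.1 0 0 1" --pt "0 0.1 0 0 1" --pt "0 0.15 0 0 1" --pt "0 0.2 0 0 1" --pt "0 0.2 0 0 1" --pt "0 0.2 0 0 1" --pt "0 0.2 0 0 1" --pt "0 0.2 0 0 1" --pt "0 0.2 0 0 1" --pt "0 0.2 0 0 1" --pt "0 0.2 0 0 1" --pt "0 0.2 0 0 1"

```text
t: 11.02
tool_pos: [0.5514, -0.1517, 0.2587]
tool_rot: [-0.0, 0.732, 0.681, -0.0]
wrist_force: [1.8, -0.9, 0.1]
opening: 0.0
grasp_force: 0.8
```

Call:
move_arm --pt "0 0.2 0 0 1" --pt "0 0.2 0 0 1" --pt "0 0.2 0 0 1" --pt "0 0.2 0 0 1" --pt "0 0.2 0 0 1" --pt "0 0.3 0 0 1" --pt "0 0.4 0 0 1" --pt "0 0.5 0 0 1" --pt "0 0.5 0 0 1" --pt "0 0.5 0 0 1" --pt "0 0.2 0 0 1" --pt "0 0 0 0 1"

```text
t: 12.02
tool_pos: [0.5859, -0.154, 0.2588]
tool_rot: [-0.0, 0.732, 0.681, 0.0]
wrist_force: [0.7, -0.2, 0.3]
opening: 0.0002
grasp_force: 0.0
```

Call:
move_arm --pt "0 0 -0.5 0 1" --pt "0 0 -1 0 1" --pt "0 0 -1.2 0 1" --pt "0 0 -1.2 0 1" --pt "0 0 -1.2 0 1" --pt "0 0 -1.2 0 1" --pt "0 0 -1.2 0 1" --pt "0 0 -1.0 0 1" --pt "0 0 -0.5 0 1" --pt "0 0 0 0 1"

```text
t: 12.85
tool_pos: [0.5859, -0.1542, 0.3509]
tool_rot: [0.001, 0.732, 0.681, 0.001]
wrist_force: [-0.4, 0.0, 0.7]
opening: -0.0002
grasp_force: 0.0
```

```bash
python3 - <<'E'
from h import *
import cv2
a=vision.get_image("side")[150:300,200:380,::-1];b=vision.get_image("wrist")[:,:,::-1]
cv2.imwrite("pics/s4.png",np.hstack([cv2.resize(a,(400,340),interpolation=2),cv2.resize(b,(400,340))]))
E
```

```text
(no output)
```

View pics/s4.png

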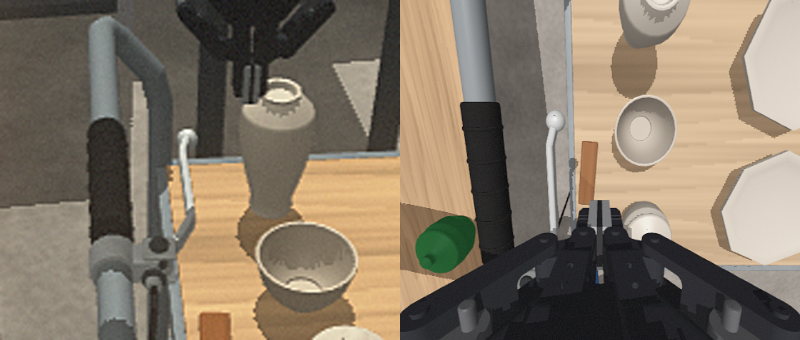

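The lever is fully out and parallel to the bar, the ware is undisturbed, and the arm is clear of everything.

```bash
python3 -c "
from rig import bot
print(bot.close_job())"
```

```text
the job is handed in; nothing more can be done
None
```

I pressed the brake lever to its bite with the backs of the shut fingers, held it at about 19 N for about 3 s, eased it fully out at about 0.25 rad/s, and handed the job in with the arm clear.

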